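Set the crate guide to its mark with the slack taken up, then lock it

ROBOT

A 6-joint arm with a two-finger parallel gripper is mounted at the origin on the work surface. World frame = base frame: x ahead of the robot, y to its left, z up, the work surface at z = 0. Lengths are in m, angles in rad, forces in N, time in s.
With the tool pointing down it reaches from about 0.275 to 0.775 m from the base axis. Payload 14.6 kg.
Tool frame: the origin (TCP) lies on the centre line of the jaws, within the pads' length; the fingertips stand r.tcp_to_tips ahead of it and the grasp point (between the pads) lies 6 mm ahead of it (r.tcp_to_tips is the distance from the TCP to the fingertips, in m); z points along the fingers, y is the direction in which the jaws open and shut (so a half turn about z gives the same grasp; the last joint's range is limited). The gripper opens to 85 mm and grips with 20 to 120 N. Pads are 22 mm wide; open, the fingers measure 114 mm over their backs; the gripper's body (76 mm by 85 mm) begins 54 mm behind the grasp point. The pads swing forward as they close: fully open they stand 13 mm farther back than shut.
Start: joints at [-1.431, 0.263, -0.048, 1.259, 0, 1.415], TCP at [0.153, -0.502, 0.256] pointing down, gripper open.
Joint ranges: [-2.65, 2.65], [-0.89, 1.7], [-1.18, 1.37], [-2.13, 2.11], [-1.35, 1.29], [-3.14, 3.14]. Speed limits (rad/s): [1.89, 1.89, 2.57, 2.79, 3.14, 3.14].

INTERFACE

Orientations are given as a rotation vector (axis times angle).
In Python, from cell import r, cams, workorder gives the robot as it stands.
- The arm moves only by the tool drive_tool, never from a script. Its argument "deltas" is a list that holds one entry, the list of rows, each a list of 7 numbers: the shift along the tool's x, y, z in cm, then the turn, a rotation vector about the tool's x, y, z in rad, then the closure, from -1 (fully open) to 1 (shut). A call has exactly 10 rows; each row is the pose to reach, as a shift and turn from the pose measured when the call began, along the tool's axes at that moment; what a row does not reach only later rows make up. A row lasts 1/10 s, in which the tool goes at most 50 mm and 8.59 degrees, less where a joint would pass 70% of its speed; a pose out of reach is approached as far as the arm can. A call with a gripper value outside its range is refused whole. The fingers move at their own pace and stop on an object; "grip_force" is the grip in N (left out, the last holds). Time passes only in rows, so rows that repeat a pose let the fingers close, or fill a call up. It gives the time, the measured TCP pose, the force and the opening at its end, in the units of the state.
- r.state(): the state, without advancing time (a new reading comes with each control period).
- cams.capture(name): name is "scene" or "top" or "wrist"; returns a dict with "pixels" (480x640x3 uint8, red, green, blue), "mtx" (3x3 intrinsics, pixels), "extrinsics" (4x4, takes a point from world to camera coordinates); the wrist camera has in their place "hand_eye" (4x4, takes a point from camera to tool coordinates, whose origin is the TCP and whose axes are the flange's). Camera axes: x right, y up, looking along -z (the intrinsics and any distortion apply to the point x, -y, -z); pixel columns grow to the right and rows downward; lengths in m; the calibration is good to about 2 mm. A picture is of the moment at which its call begins: read the wrist's pose just before it. There is no depth.
- workorder.hand_in(): hands the job in, once; it reports no verdict.
The state is a dict: "time_s": time; "qpos": joint angles; "joint_velocities": joint speeds; "effort": joint torques, N m; "ee_pos": TCP position; "eef_rot": TCP orientation; "force": force on the tool from outside, world axes, zero at the start; "moment": the same for the moment, N m; "grip_width": opening from 0.0 (shut) to 1.0 (fully open).
Only numpy, scipy, OpenCV 4.12 (cv2) and the standard library are available. Lean on these libraries where they do the work, as an engineer would, in place of code of your own. Each camera call takes 0.05 s, during which the arm holds its last target.

TASK

The side guide that lines the glass crates up is set too far in. Press the handwheel's grip bar down just hard enough to bite (not hard) and back the guide off, counter-clockwise, until its line has gone out past the long ruler line; then bring it in again, clockwise, so that the dial's long mark stands at the index and the guide's line at the long ruler line, let go of the bar and swing the lock lever fully over. Move the guide and the dial only through the bar, and leave the glasses and other things as they are.

Things in the scene. Friction and masses are not known exactly. Their poses are not given: they have to be found in the camera images.
- unit: Grey guide unit, fixed: housing 260 x 150 mm, top 60 mm above the table. Origin under its middle, z up. In its frame: vertical handwheel axis at x +55, y 0 mm; ruler and guide tongue at x -50; lock lever at x -80, y +40; white guide board (300 mm along x, 12 mm thick, top 68 mm high) at y -170. 'In' (clockwise) is -y, 'out' (counter-clockwise) is +y.
- bar_grip (a point): On the handwheel's black grip bar, on the wheel's axis, 20 mm above the wheel's disc and 14 mm below the bar's top, about 110 mm above the table at rest. Bar 62 mm long (this point's x), 14 mm thick (y), 34 mm tall; disc 74 mm across with a 3.5 mm high rim bead. Released, the wheel springs up and spins free of the dial; pressed down, it turns the dial by friction (see plate).
- plate: The handwheel under the bar, origin on its axis. Pressed down it first sinks 2 to 7 mm (differs each time, wear; only felt) against 4 to 6 N, then bites and the press rises 12 N per mm. Under 12 N of press in all it may slip; 13 to 20 N is right, kept while turning; over 24 N (18 N on the clutch) is too hard. Let it rise before opening the fingers: the dial then stays put.
- dial_mark (a point): Outer end of the one long black line (18 mm, 4 mm wide) on the aluminium dial collar (116 mm across, top 72 mm above the table) under the handwheel; the other 35 lines are short, every 10 degrees. 52 mm from the wheel's axis.
- index_mark (a point): Fixed point the dial's long line must stand at: 52 mm from the wheel's axis on the unit's +x side, beside the index block with a white line. Its axes are the unit's.
- guide_line (a point): Middle of the black line across the guide's steel tongue (24 mm wide); slides along the unit's y, axes as the unit's. The guide moves 20 mm per rad of dial, in (-y) for clockwise from above, but only once the slack (0.36 rad of dial) is taken up; its drag is then felt (0.14 N m against 0.02). Dial and guide agree only after a clockwise last turn. Starts 6 to 11 mm too far in.
- ruler_line (a point): Middle of the fixed long ruler line beside the tongue, on the housing (other ruler lines are short, 6 mm apart). Its axes are the unit's.
- lock (a joint): Lock lever angle in rad: 0 unlocked, leaning 0.5 rad towards the unit's -x; 1.0 fully over, leaning 0.5 rad towards +x. Starts at 0 to 0.15, stays where it is left; about 1 N at the ball moves it.
- lock_tip (a point): Centre of the black ball (26 mm across) on the lock lever's 10 mm rod, 80 mm from its pivot; the pivot is 82 mm above the table at the unit's x -80, y +40 mm and turns about the unit's y. Swing it by pushing the ball.
- dial: The dial collar, origin on the wheel's axis at its underside, 60 mm above the table. Not to be touched.
- guide: The guide with tongue and board, origin at its line. Not to be touched.
- tumbler_a: Upturned tumbler 68 mm across, 105 mm tall, origin under its middle; bystander beside the unit.
- tumbler_b: Second such tumbler, bystander near the guide board's end.
- stemglass: Upturned stem glass 78 mm across, 153 mm tall, origin under its middle; bystander beside the unit.
- rinse: White bottle 68 mm across, 190 mm tall, bystander.
- brush: Hand brush lying on the table, bystander.
- bowl: White bowl 120 mm across, 50 mm tall, bystander.
- crate: Lilac-grey crate 360 x 250 x 75 mm of upturned glasses up to 161 mm high, standing on the guide's -y side; fixed bystander, origin under its middle.

How it is judged:
By the outcome, as a careful person would: the job done as asked, in the order asked, and still so for the second after the job is handed in, with the robot touching nothing.
It also fails if it takes over 72 s, if anything falls off the work surface, if the arm or the gripper's body presses on something with over 40 N, if the wrist force passes 120 N, or if a joint passes its speed limit or range.

## Working session

There is one attempt and no reset: what is moved stays moved. The work goes in short steps, Python scripts to look and compute and a tool call to move; the robot and the scene stay as the last step left them, time stands still between calls to the robot, and variables do not carry over. Pictures are saved under pics/ and viewed, and the job is handed in when it is done.

Besides the shell and the picture viewer there is one more tool, called after "Emit:" by a JSON object that holds its "name" and its "arguments". drive_tool: Moves the arm, as the interface text tells. Its arguments: {"type":"object","properties":{"deltas":{"type":"array"},"grip_force":{"type":"number"}},"required":["deltas"]}

```bash
ls; mkdir -p pics
python3 - <<'E'
from cell import r,cams,workorder
import cv2
s=r.state();print(s); print(r.tcp_to_tips)
for n in ["scene","top","wrist"]:
    c=cams.capture(n); cv2.imwrite(f"pics/{n}0.png",c["pixels"][:,:,::-1]); print({k:v for k,v in c.items() if k!="pixels"})
E
```

```text
pics
{'time_s': 0.0, 'qpos': array([-1.43132569e+00,  2.63533765e-01, -4.89227549e-02,  1.25938978e+00,
        1.55174850e-05,  1.41553293e+00]), 'joint_velocities': array([-1.04779965e-03,  9.30477399e-04, -7.41701738e-05, -4.92164259e-04,
       -5.03417633e-04,  6.14454143e-04]), 'effort': array([ 2.19404959e-03, -6.37604570e+01,  3.84566224e+01,  1.36089409e-02,
       -8.93408696e-05, -2.88486589e-06]), 'ee_pos': array([ 0.15248883, -0.50211929,  0.25582466]), 'eef_rot': array([-3.10650286e+00, -4.61139083e-01, -3.73848765e-05]), 'force': array([-0.01928079,  0.45273369,  0.80568136]), 'moment': array([-0.03081643,  0.03174235,  0.01935233]), 'grip_width': 1.000624399647013}
0.025
{'mtx': array([[580.53102866,   0.        , 320.34925148],
       [  0.        , 580.53102866, 237.3863903 ],
       [  0.        ,   0.        ,   1.        ]]), 'extrinsics': array([[-1.36030738e-01,  9.90704242e-01, -8.61970365e-04,
         1.54988487e-02],
       [-8.26662467e-01, -1.13027033e-01,  5.51229586e-01,
         3.95526016e-01],
       [ 5.46008063e-01,  7.56967257e-02,  8.34353163e-01
[... 450 characters left out ...]
89045e-01],
       [-1.06628655e-01, -1.29449416e-03,  9.94298071e-01,
        -1.37664818e+00],
       [ 0.00000000e+00,  0.00000000e+00,  0.00000000e+00,
         1.00000000e+00]])}
{'mtx': array([[403.59451471,   0.        , 317.23477361],
       [  0.        , 403.59451471, 238.80872503],
       [  0.        ,   0.        ,   1.        ]]), 'hand_eye': array([[ 4.57455163e-04,  9.45172719e-01,  3.26570546e-01,
         8.52488576e-02],
       [ 9.99999711e-01, -2.33960650e-04, -7.23647035e-04,
         3.60804594e-04],
       [-6.07566779e-04,  3.26570782e-01, -9.45172553e-01,
        -1.17612051e-01],
       [ 0.00000000e+00,  0.00000000e+00,  0.00000000e+00,
         1.00000000e+00]])}
```

View pics/scene0.png

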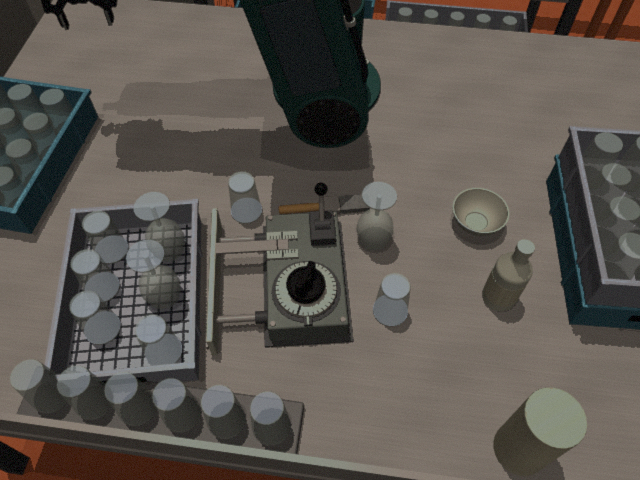

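View pics/top0.png

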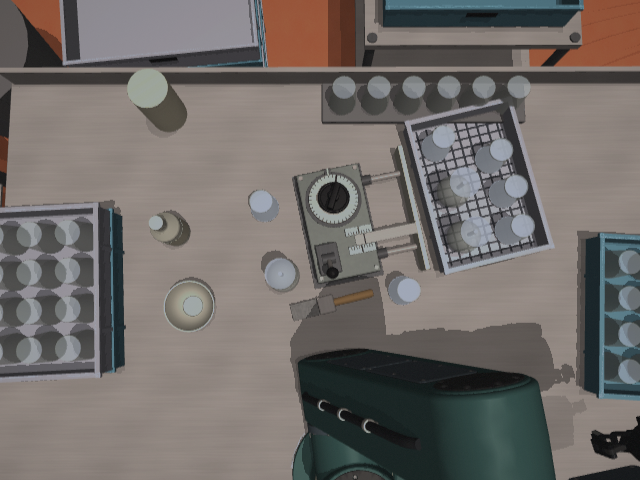

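View pics/wrist0.png

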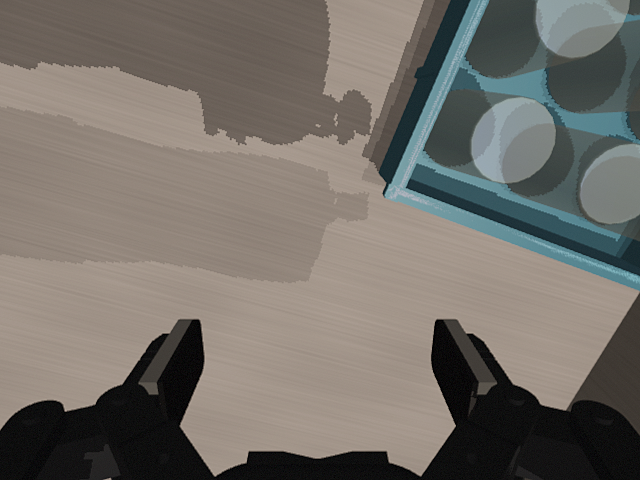

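The top picture shows the unit around pixel (338,222), with the wheel at (333,198), the lever ball at (332,271) and the ruler at (362,238). I'll zoom in.

Run:
```python
import cv2
a=cv2.imread("pics/top0.png")[150:300,270:440]; cv2.imwrite("pics/top0z.png",cv2.resize(a,None,fx=4,fy=4,interpolation=cv2.INTER_CUBIC))
a=cv2.imread("pics/scene0.png")[170:360,200:410]; cv2.imwrite("pics/scene0z.png",cv2.resize(a,None,fx=3,fy=3,interpolation=cv2.INTER_CUBIC))
```

```text
(no output)
```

View pics/top0z.png

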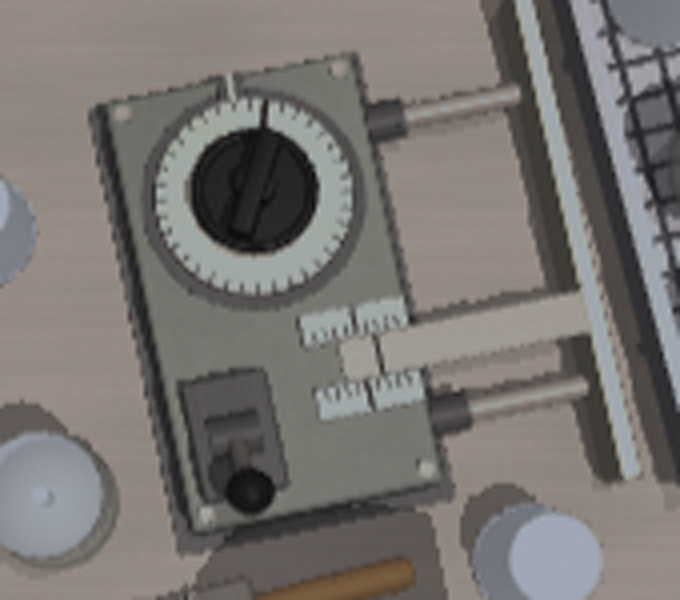

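View pics/scene0z.png

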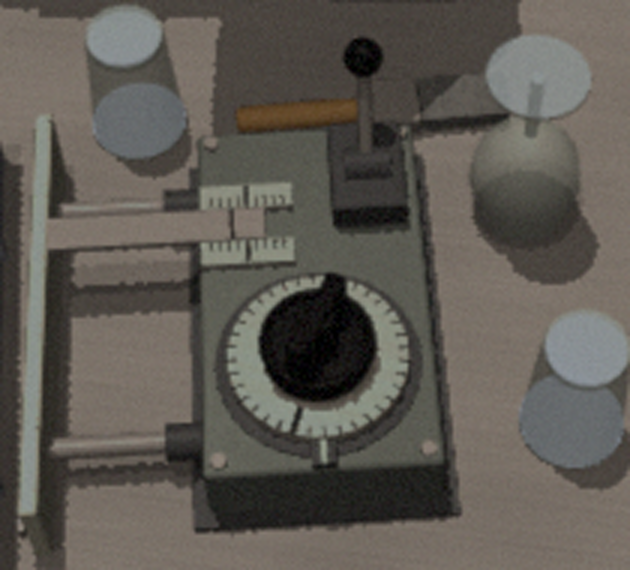

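```bash
cat > h.py <<'E'
import numpy as np,cv2,pickle
from scipy.optimize import least_squares
from scipy.spatial.transform import Rotation as R
TOP=dict(K=np.array([[589.83914772,0,318.5049326],[0,589.83914772,233.20155976],[0,0,1]]),E=np.array([[-2.39682524e-03,-9.99995912e-01,-1.55894813e-03,7.96463935e-02],[9.94296025e-01,-2.54938725e-03,1.06625117e-01,-5.57089045e-01],[-1.06628655e-01,-1.29449416e-03,9.94298071e-01,-1.37664818e+00],[0,0,0,1]]))
SC=dict(K=np.array([[580.53102866,0,320.34925148],[0,580.53102866,237.3863903],[0,0,1]]),E=np.array([[-1.36030738e-01,9.90704242e-01,-8.61970365e-04,1.54988487e-02],[-8.26662467e-01,-1.13027033e-01,5.51229586e-01,3.95526016e-01],[5.46008063e-01,7.56967257e-02,8.34353163e-01,-1.51025170e+00],[0,0,0,1]]))
def proj(c,P):
    p=c['E'][:3,:3]@np.asarray(P)+c['E'][:3,3]
    return np.array([c['K'][0,0]*p[0]/-p[2]+c['K'][0,2],c['K'][1,1]*-p[1]/-p[2]+c['K'][1,2]])
def back(c,uv,z):
    d=np.array([(uv[0]-c['K'][0,2])/c['K'][0,0],-(uv[1]-c['K'][1,2])/c['K'][1,1],-1.])
    Rt=c['E'][:3,:3].T; o=-Rt@c['E'][:3,3]; w=Rt@d
    return o+w*(z-o[2])/w[2]
HE=np.array([[4.57455163e-04,9.45172719e-01,3.26570546e-01,8.52488576e-02],[9.99999711e-01,-2.33960650e-04,-7.23647035e-04,3.60804594e-04],[-6.07566779e-04,3.26570782e-01,-9.45172553e-01,-1.17612051e-01],[0,0,0,1]])
KW=np.array([[403.59451471,0,317.23477361],[0,403.59451471,238.80872503],[0,0,1]])
def wcam(s):
    T=np.eye(4);T[:3,:3]=R.from_rotvec(s['eef_rot']).as_matrix();T[:3,3]=s['ee_pos']
    return dict(K=KW,E=np.linalg.inv(T@HE))
def U(u,x,y,z):
    c,s=np.cos(u[2]),np.sin(u[2]); return np.array([u[0]+c*x-s*y,u[1]+s*x+c*y,z])
def toU(u,P):
    c,s=np.cos(u[2]),np.sin(u[2]); d=P[:2]-u[:2]; return np.array([c*d[0]+s*d[1],-s*d[0]+c*d[1]])
E
python3 - <<'E'
from h import *
tz=lambda x,y:np.array([270+(x+.5)/4-.5,150+(y+.5)/4-.5])
sz=lambda x,y:np.array([200+(x+.5)/3-.5,170+(y+.5)/3-.5])
t=[((.13,.075),tz(95,105)),((.13,-.075),tz(355,55)),((-.13,.075),tz(190,535)),((-.13,-.075),tz(448,488))]
s=[((-.13,-.075),sz(200,137)),((-.13,.075),sz(412,130)),((.13,.075),sz(447,465)),((.13,-.075),sz(203,472))]
def res(u,a): return np.concatenate([proj(c,U(u,*p,.06))-uv for c,l in a for p,uv in l])
for a in ([(TOP,t)],[(SC,s)],[(TOP,t),(SC,s)]):
    f=least_squares(res,[.6,.0,0.2],args=(a,)); print(f.x,np.round(f.fun,1))
u=f.x
print("axis",U(u,.055,0,.11))
for n,uv,z in [("axis disc top",tz(255,190),.092),("dialmark",tz(267,100),.072),("guide",tz(379,352),.06),("ruler a",tz(354,318),.06),("ruler b",tz(370,398),.06),("ball",tz(250,490),.152),("bar end",tz(268,138),.124),("bar end2",tz(240,233),.124)]:
    P=back(TOP,uv,z);print(n,P,toU(u,P))
for n,uv,z in [("axis disc",sz(318,347),.092),("dialmark",sz(295,430),.072),("guide",sz(232,222),.06),("ruler a",sz(247,195),.06),("rulerb",sz(248,251),.06),("ball",sz(363,57),.152),("barend",sz(337,278),.124)]:
    P=back(SC,uv,z);print(n,P,toU(u,P))
E
```

```text
[0.57786101 0.03365698 0.20123094] [ 1.7 -0.  -1.1 -0.2  0.2  0.8 -0.9 -0.6]
[0.58237054 0.0334692  0.19411349] [-0.2 -1.   0.9 -2.1 -0.3  0.2 -0.4  2.2]
[0.58025173 0.03345942 0.19700135] [ 2.  -1.2 -0.7 -1.1  0.1 -0.3 -1.  -1.4 -0.2 -1.7  0.9 -3.   0.1 -1.
  0.1  1.2]
axis [0.63418791 0.04422454 0.11      ]
axis disc top [0.63374844 0.04387943 0.092     ] [ 0.05450148 -0.00025242]
dialmark [0.69036151 0.03610928 0.072     ] [ 0.10849868 -0.01895313]
guide [ 0.54340713 -0.02867135  0.06      ] [-0.04829278 -0.05371746]
ruler a [ 0.56338581 -0.01429498  0.06      ] [-0.02588664 -0.04352957]
ruler b [ 0.51653897 -0.02315092  0.06      ] [-0.07356074 -0.0430449 ]
ball [0.45951854 0.04887682 0.152     ] [-0.11538031  0.03875025]
bar end [0.65783824 0.03721666 0.124     ] [ 0.07682123 -0.01150141]
bar end2 [0.6040336  0.05316084 0.124     ] [0.02717803 0.01466554]
axis disc [0.64154357 0.0449581  0.092     ] [ 0.06235697 -0.00072036]
dialmark [0.69001706 0.03756076 0.072     ] [ 0.108445   -0.01746231]
guide [ 0.53784482 -0.02983597  0.06      ] [-0.05397545 -0.05377084]
ruler a [ 0.51500662 -0.02361093  0.06      ] [-0.07515349 -0.04319609]
rulerb [ 0.55897468 -0.01526084  0.06      ] [-0.0304015  -0.04361336]
ball [0.45858691 0.04807853 0.152     ] [-0.11645017  0.03814975]
barend [0.60957128 0.05262918 0.124     ] [0.03250454 0.01306028]
```

Emit:
{"name": "drive_tool", "arguments": {"deltas": [[[3.1,-1.9,-0.25,0,0,-0.13,-1],[6.2,-3.8,-0.5,0,0,-0.26,-1],[9.3,-5.7,-0.75,0,0,-0.39,-1],[12.4,-7.6,-1,0,0,-0.52,-1],[15.5,-9.5,-1.25,0,0,-0.65,-1],[18.6,-11.4,-1.5,0,0,-0.78,-1],[21.7,-13.3,-1.75,0,0,-0.9,-1],[24.8,-15.2,-2,0,0,-1.03,-1],[27.9,-17.1,-2.25,0,0,-1.16,-1],[31,-19,-2.5,0,0,-1.28,-1]]]}}

```text
time_s: 1.15
ee_pos: [0.3946, -0.229, 0.2812]
eef_rot: [-2.211, -2.231, -0.001]
force: [0.0, -0.9, 0.2]
grip_width: 0.999
```

```bash
cat >> h.py <<'E'
def delta(s,P,psi):
    M=R.from_rotvec(s['eef_rot']).as_matrix(); x=np.array([np.cos(psi),np.sin(psi),0]); z=np.array([0,0,-1.])
    T=np.column_stack([x,np.cross(z,x),z])
    return np.round((M.T@(np.array(P)-s['ee_pos']))*100,2),np.round(R.from_matrix(M.T@T).as_rotvec(),3)
def psi(s):
    M=R.from_rotvec(s['eef_rot']).as_matrix(); return np.arctan2(M[1,0],M[0,0])
E
python3 - <<'E'
from h import *; from cell import r
s=r.state();print(s['time_s'],s['ee_pos'],psi(s),s['qpos'],delta(s,[.634,.044,.30],2.853))
E
```

```text
1.15 [ 0.39464482 -0.22897124  0.28118364] 1.5800905969452856 [-7.04951874e-01  1.38158140e-01 -1.44908779e-01  1.28843110e+00
  5.16096256e-04  8.56549920e-01] (array([27.08, 24.19, -1.86]), array([ 0.000e+00, -1.000e-03, -1.273e+00]))
```

Emit:
{"name": "drive_tool", "arguments": {"deltas": [[[3,2.7,-0.2,0,0,-0.14,-1],[6,5.4,-0.4,0,0,-0.28,-1],[9,8.1,-0.6,0,0,-0.42,-1],[12,10.8,-0.8,0,0,-0.56,-1],[15,13.5,-1.0,0,0,-0.7,-1],[18,16.2,-1.2,0,0,-0.84,-1],[21,18.9,-1.4,0,0,-0.98,-1],[24,21.5,-1.6,0,0,-1.12,-1],[27.1,24.2,-1.9,0,0,-1.27,-1],[27.1,24.2,-1.9,0,0,-1.27,-1]]]}}

```text
time_s: 2.15
ee_pos: [0.6361, 0.0475, 0.2991]
eef_rot: [-0.443, -3.109, -0.002]
force: [-0.2, -0.4, -1.3]
grip_width: 1.0
```

```bash
cat >> h.py <<'E'
def snap(name,fn):
    from cell import r,cams
    s=r.state(); c=cams.capture(name); cv2.imwrite(f"pics/{fn}.png",c["pixels"][:,:,::-1]); pickle.dump({k:s[k] for k in s},open(f"pics/{fn}.pkl","wb")); return s
E
python3 - <<'E'
from h import *
s=snap("wrist","w1");print(s['time_s'],s['ee_pos'],psi(s),s['qpos'],s['force'])
E
```

```text
2.15 [0.6361384  0.04753066 0.29908545] 2.8584367834765168 [-0.05367484  0.46444338  0.38012044  1.48760669  0.00149881  0.22948105] [-0.16210106 -0.38564218 -1.25351628]
```

View pics/w1.png

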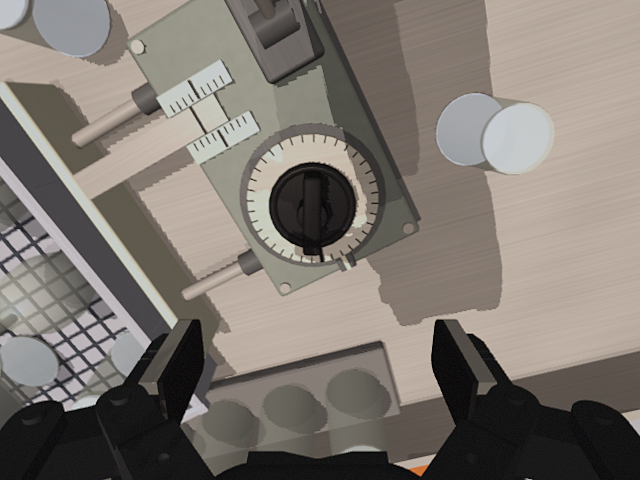

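The wrist view shows the dial at (315,198), the index block at (347,260), the ruler at (210,110) and the bar vertical in the picture. I'll rectify this into the unit frame.

```bash
cat >> h.py <<'E'
def rect(fn,u,z,x0,x1,y0,y1,res,out):
    """unit-frame rectified: image up=+x, right=-y"""
    s=pickle.load(open(f"pics/{fn}.pkl","rb")); c=wcam(s); im=cv2.imread(f"pics/{fn}.png")
    W=int((y1-y0)/res);H=int((x1-x0)/res)
    src=np.float32([[0,0],[W,0],[W,H],[0,H]])
    cor=[(x1,y1),(x1,y0),(x0,y0),(x0,y1)]
    dst=np.float32([proj(c,U(u,*p,z)) for p in cor])
    M=cv2.getPerspectiveTransform(dst,src); o=cv2.warpPerspective(im,M,(W,H),flags=cv2.INTER_CUBIC)
    cv2.imwrite(f"pics/{out}.png",o)
E
cat > rr.py <<'E'
import sys
from h import *
u=eval(sys.argv[2]); fn=sys.argv[1]
rect(fn,u,.072,-.015,.125,-.07,.07,.00025,fn+"_d")
rect(fn,u,.060,-.09,-.01,-.08,.02,.0002,fn+"_r")
a=cv2.imread(f"pics/{fn}_d.png");b=cv2.imread(f"pics/{fn}_r.png");b=cv2.resize(b,None,fx=.47,fy=.47) if 0 else b
cv2.circle(a,(280,280),2,(0,0,255),-1)
cv2.circle(a,(280,280),232,(0,0,255),1)
cv2.line(a,(280,40),(280,85),(0,255,255),1)
cv2.imwrite(f"pics/{fn}_d.png",a)
E
python3 rr.py w1 "[.5802,.0335,.197]"
```

```text
(no output)
```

View pics/w1_d.png

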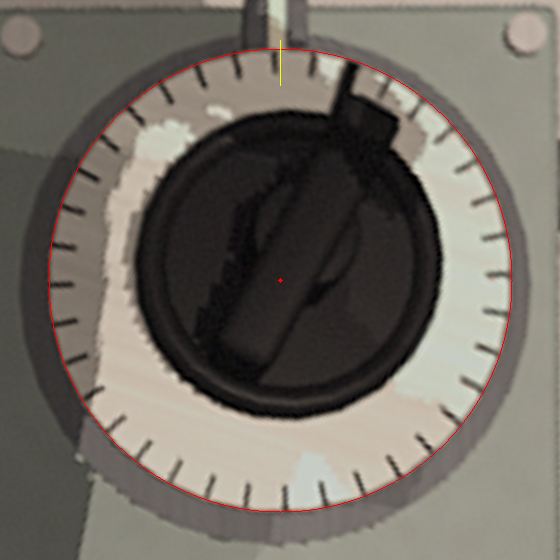

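View pics/w1_r.png

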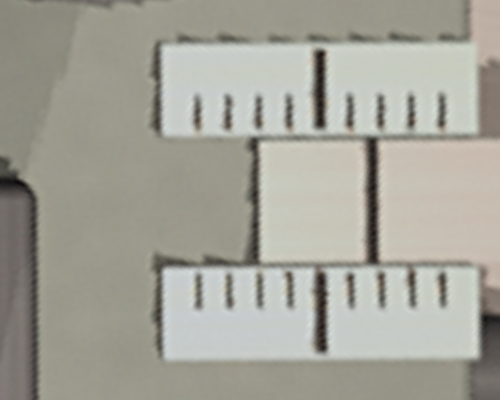

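Run:
```python
from h import *; from cell import r
s=r.state();print(delta(s,[.6342,.0443,.122],2.855))
```

```text
(array([ 1.000e-02, -1.900e-01,  1.773e+01]), array([ 0.001, -0.002, -0.002]))
```

Emit:
{"name": "drive_tool", "arguments": {"deltas": [[[0,-0.1,2,0,0,0,-1],[0,-0.2,5,0,0,0,-1],[0,-0.2,8,0,0,0,-1],[0,-0.2,11,0,0,0,-1],[0,-0.2,14,0,0,0,-1],[0,-0.2,16,0,0,0,-1],[0,-0.2,17.2,0,0,0,-1],[0,-0.2,17.7,0,0,0,-1],[0,-0.2,17.7,0,0,0,-1],[0,-0.2,17.7,0,0,0,-1]]]}}

```text
time_s: 3.2
ee_pos: [0.6346, 0.044, 0.1233]
eef_rot: [-0.452, -3.109, -0.001]
force: [-1.0, 1.0, -0.1]
grip_width: 0.999
```

Run:
```python
from h import *
s=snap("wrist","w2");print(s['time_s'],s['ee_pos'],psi(s),s['force'],s['moment']);print(delta(s,[.6342,.0443,.122],2.855))
```

```text
3.2 [0.63464357 0.04396813 0.12325709] 2.852653101458888 [-0.96896015  0.97172395 -0.05920003] [ 0.02395637 -0.00867694  0.00627853]
(array([0.05, 0.02, 0.13]), array([ 0.001, -0.   , -0.002]))
```

View pics/w2.png

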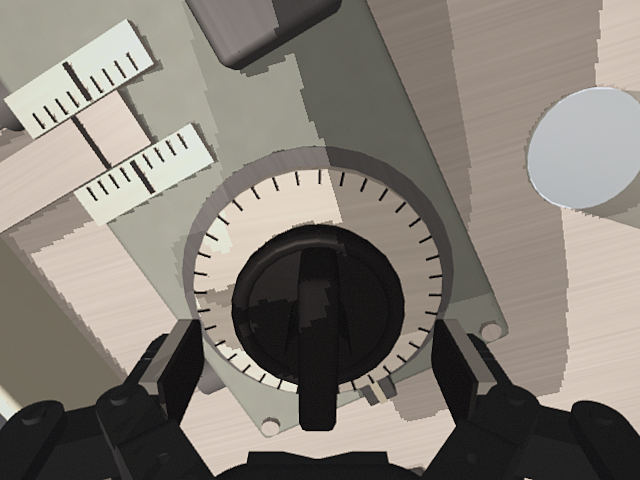

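The bar lies centred between the jaws at (318,340), and the ruler is visible at (110,120). Closing now.

Emit:
{"name": "drive_tool", "arguments": {"deltas": [[[0.05,0,0.1,0,0,0,0],[0.05,0,0.1,0,0,0,1],[0.05,0,0.1,0,0,0,1],[0.05,0,0.1,0,0,0,1],[0.05,0,0.1,0,0,0,1],[0.05,0,0.1,0,0,0,1],[0.05,0,0.1,0,0,0,1],[0.05,0,0.1,0,0,0,1],[0.05,0,0.1,0,0,0,1],[0.05,0,0.1,0,0,0,1]]], "grip_force": 50}}

```text
time_s: 4.25
ee_pos: [0.6343, 0.0442, 0.1224]
eef_rot: [0.452, 3.109, 0.002]
force: [-0.2, 1.2, 1.2]
grip_width: 0.155
```

Run:
```python
from h import *
s=snap("wrist","w3");print(s['time_s'],s['ee_pos'],psi(s),s['force'],s['moment'],s['grip_width'])
```

```text
4.25 [0.63426153 0.04420765 0.1223753 ] 2.8528093092028017 [-0.20083774  1.16569538  1.22058416] [ 0.18069283  0.0110675  -0.0081723 ] 0.15493439495181685
```

View pics/w3.png

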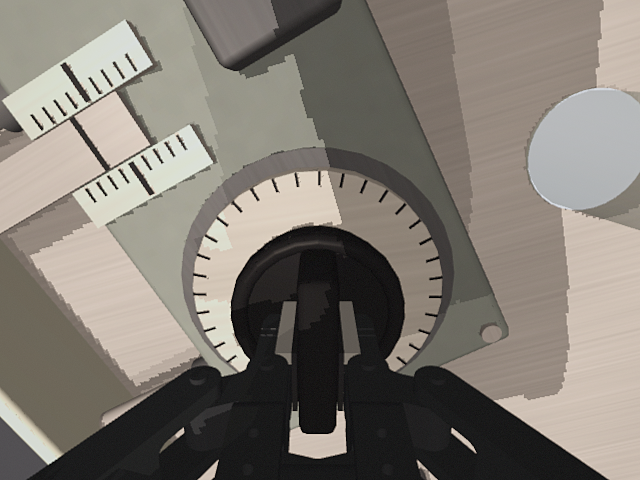

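Emit:
{"name": "drive_tool", "arguments": {"deltas": [[[0,0,0.05,0,0,0,1],[0,0,0.1,0,0,0,1],[0,0,0.15,0,0,0,1],[0,0,0.2,0,0,0,1],[0,0,0.2,0,0,0,1],[0,0,0.2,0,0,0,1],[0,0,0.2,0,0,0,1],[0,0,0.2,0,0,0,1],[0,0,0.2,0,0,0,1],[0,0,0.2,0,0,0,1]]]}}

```text
time_s: 5.3
ee_pos: [0.6343, 0.0442, 0.1204]
eef_rot: [0.452, 3.109, 0.002]
force: [-0.5, 0.8, 4.9]
grip_width: 0.154
```

Emit:
{"name": "drive_tool", "arguments": {"deltas": [[[0,0,0.02,0,0,0,1],[0,0,0.05,0,0,0,1],[0,0,0.08,0,0,0,1],[0,0,0.1,0,0,0,1],[0,0,0.1,0,0,0,1],[0,0,0.1,0,0,0,1],[0,0,0.1,0,0,0,1],[0,0,0.1,0,0,0,1],[0,0,0.1,0,0,0,1],[0,0,0.1,0,0,0,1]]]}}

```text
time_s: 6.3
ee_pos: [0.6343, 0.0442, 0.1194]
eef_rot: [0.452, 3.109, 0.001]
force: [0.1, 1.0, 4.8]
grip_width: 0.157
```

Emit:
{"name": "drive_tool", "arguments": {"deltas": [[[0,0,0.02,0,0,0,1],[0,0,0.05,0,0,0,1],[0,0,0.08,0,0,0,1],[0,0,0.1,0,0,0,1],[0,0,0.1,0,0,0,1],[0,0,0.1,0,0,0,1],[0,0,0.1,0,0,0,1],[0,0,0.1,0,0,0,1],[0,0,0.1,0,0,0,1],[0,0,0.1,0,0,0,1]]]}}

```text
time_s: 7.3
ee_pos: [0.6343, 0.0442, 0.1185]
eef_rot: [0.452, 3.109, 0.002]
force: [-0.8, 0.6, 5.5]
grip_width: 0.153
```

Emit:
{"name": "drive_tool", "arguments": {"deltas": [[[0,0,0.02,0,0,0,1],[0,0,0.05,0,0,0,1],[0,0,0.08,0,0,0,1],[0,0,0.1,0,0,0,1],[0,0,0.1,0,0,0,1],[0,0,0.1,0,0,0,1],[0,0,0.1,0,0,0,1],[0,0,0.1,0,0,0,1],[0,0,0.1,0,0,0,1],[0,0,0.1,0,0,0,1]]]}}

```text
time_s: 8.3
ee_pos: [0.6343, 0.0442, 0.1179]
eef_rot: [0.452, 3.108, 0.001]
force: [-3.5, 0.8, 11.5]
grip_width: 0.155
```

Emit:
{"name": "drive_tool", "arguments": {"deltas": [[[0,0,0.04,0,0,0,1],[0,0,0.05,0,0,0,1],[0,0,0.06,0,0,0,1],[0,0,0.07,0,0,0,1],[0,0,0.08,0,0,0,1],[0,0,0.08,0,0,0,1],[0,0,0.08,0,0,0,1],[0,0,0.08,0,0,0,1],[0,0,0.08,0,0,0,1],[0,0,0.08,0,0,0,1]]]}}

```text
time_s: 9.3
ee_pos: [0.6343, 0.0442, 0.1176]
eef_rot: [0.452, 3.108, 0.002]
force: [-3.9, 0.5, 13.4]
grip_width: 0.149
```

Run:
```python
from h import *
s=snap("wrist","w4");print(s['time_s'],s['ee_pos'],psi(s),s['force'],s['moment'],s['grip_width'])
```

```text
9.3 [0.63427664 0.04422783 0.11763792] 2.852845606616755 [-3.89346073  0.51844265 13.3795809 ] [ 0.10583593  0.8328026  -0.05166826] 0.14904938438872473
```

Emit:
{"name": "drive_tool", "arguments": {"deltas": [[[0,0,0.08,0,0,0,1],[0,0,0.1,0,0,0,1],[0,0,0.11,0,0,0,1],[0,0,0.11,0,0,0,1],[0,0,0.11,0,0,-0.03,1],[0,0,0.11,0,0,-0.06,1],[0,0,0.11,0,0,-0.1,1],[0,0,0.11,0,0,-0.14,1],[0,0,0.11,0,0,-0.17,1],[0,0,0.11,0,0,-0.2,1]]]}}

```text
time_s: 10.35
ee_pos: [0.6343, 0.044, 0.1174]
eef_rot: [0.137, 3.137, 0.001]
force: [-5.7, -1.2, 14.7]
grip_width: 0.153
```

```bash
python3 - <<'E'
from h import *
s=snap("wrist","w5");print(s['time_s'],s['ee_pos'],psi(s),s['force'],s['moment'],s['grip_width'])
E
python3 rr.py w5 "[.5802,.0335,.197]"; python3 -c "
import cv2,numpy as np
a=cv2.imread('pics/w5_d.png');b=cv2.imread('pics/w5_r.png');o=np.zeros((560,780,3),'u1')
o[:,:480]=a[:,:480] if 0 else cv2.resize(a,(480,560));o[:240,480:]=cv2.resize(b,(300,240));cv2.imwrite('pics/w5_c.png',o)"
```

```text
10.35 [0.63428132 0.04404808 0.11735107] 3.05400608838002 [-5.73293739 -1.20373244 14.65055399] [-0.11128911  1.06805047 -0.1764045 ] 0.15341919029628368
```

View pics/w5_c.png

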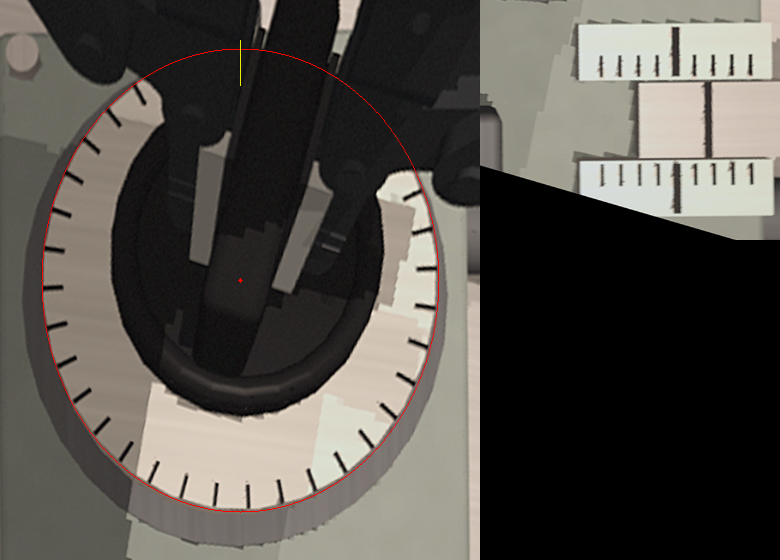

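Emit:
{"name": "drive_tool", "arguments": {"deltas": [[[0,0.02,0.1,0,0,-0.02,1],[0,0.02,0.1,0,0,-0.06,1],[0,0.02,0.1,0,0,-0.1,1],[0,0.02,0.1,0,0,-0.14,1],[0,0.02,0.1,0,0,-0.18,1],[0,0.02,0.1,0,0,-0.22,1],[0,0.02,0.1,0,0,-0.26,1],[0,0.02,0.1,0,0,-0.3,1],[0,0.02,0.1,0,0,-0.33,1],[0,0.02,0.1,0,0,-0.36,1]]]}}

```text
time_s: 11.4
ee_pos: [0.6343, 0.0437, 0.1173]
eef_rot: [-0.43, 3.109, -0.002]
force: [-6.1, -2.5, 17.3]
grip_width: 0.154
```

```bash
cat > st.py <<'E'
import sys
from h import *
fn=sys.argv[1]
s=snap("wrist",fn);print(s['time_s'],s['ee_pos'].round(5),round(psi(s),4),s['force'].round(1),s['moment'].round(2),s['grip_width'])
rect(fn,[.5802,.0335,.197],.060,-.09,-.01,-.08,.02,.0002,fn+"_r")
rect(fn,[.5802,.0335,.197],.072,-.015,.125,-.07,.07,.00025,fn+"_d")
a=cv2.imread(f'pics/{fn}_d.png');b=cv2.imread(f'pics/{fn}_r.png');o=np.zeros((560,780,3),'u1')
cv2.circle(a,(280,280),232,(0,0,255),1)
cv2.line(a,(280,40),(280,85),(0,255,255),1)
cv2.line(a,(280,490),(280,530),(0,255,255),1)
o[:400,280:]=b
o[280:,:280]=cv2.resize(a,(280,280));o[360:,280:]=0;o[360:560,280:780]=a[360:,30:530];cv2.imwrite(f'pics/{fn}_c.png',o)
E
python3 st.py w6
```

```text
11.4 [0.63431 0.04375 0.11726] -2.8665 [-6.1 -2.5 17.3] [-0.64  1.14 -0.11] 0.15401706345182606
```

View pics/w6_c.png

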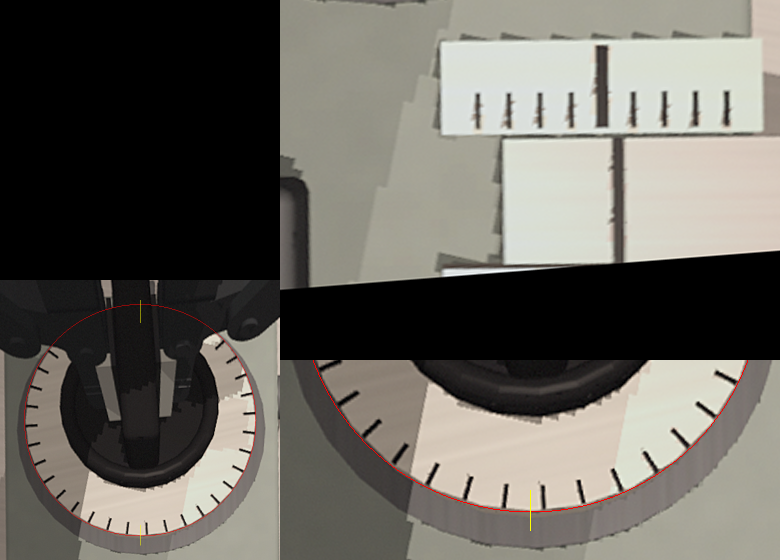

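Emit:
{"name": "drive_tool", "arguments": {"deltas": [[[0,0.02,0.085,0,0,-0.02,1],[0,0.03,0.085,0,0,-0.06,1],[0,0.03,0.085,0,0,-0.1,1],[0,0.03,0.085,0,0,-0.14,1],[0,0.03,0.085,0,0,-0.18,1],[0,0.03,0.085,0,0,-0.22,1],[0,0.03,0.085,0,0,-0.26,1],[0,0.03,0.085,0,0,-0.3,1],[0,0.03,0.085,0,0,-0.33,1],[0,0.03,0.085,0,0,-0.36,1]]]}}

```text
time_s: 12.45
ee_pos: [0.6344, 0.0434, 0.1173]
eef_rot: [-0.984, 2.98, -0.005]
force: [-4.6, -3.0, 16.2]
grip_width: 0.153
```

```bash
python3 st.py w7
```

```text
12.45 [0.63443 0.04339 0.11731] -2.5039 [-4.6 -3.  16.2] [-0.75  0.93 -0.19] 0.15318232867349377
```

View pics/w7_c.png

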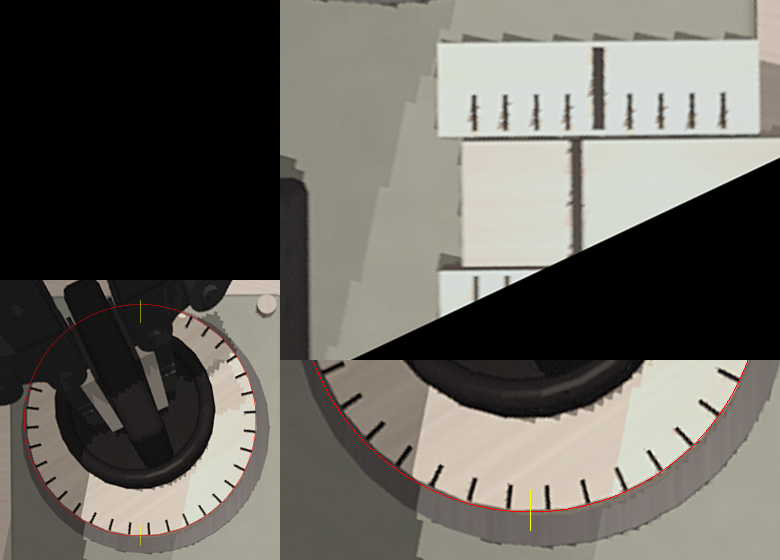

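Emit:
{"name": "drive_tool", "arguments": {"deltas": [[[-0.02,0.03,0.085,0,0,0.01,1],[-0.04,0.05,0.085,0,0,0.04,1],[-0.05,0.06,0.085,0,0,0.08,1],[-0.05,0.06,0.085,0,0,0.12,1],[-0.05,0.06,0.085,0,0,0.16,1],[-0.05,0.06,0.085,0,0,0.2,1],[-0.05,0.06,0.085,0,0,0.24,1],[-0.05,0.06,0.085,0,0,0.27,1],[-0.05,0.06,0.085,0,0,0.29,1],[-0.05,0.06,0.085,0,0,0.3,1]]]}}

```text
time_s: 13.5
ee_pos: [0.6343, 0.0438, 0.1173]
eef_rot: [-0.529, 3.093, -0.006]
force: [-6.8, -2.6, 15.7]
grip_width: 0.154
```

```bash
python3 st.py w8
```

```text
13.5 [0.63429 0.04375 0.11727] -2.803 [-6.8 -2.6 15.7] [-0.48  1.36  0.05] 0.1538722216482463
```

View pics/w8_c.png

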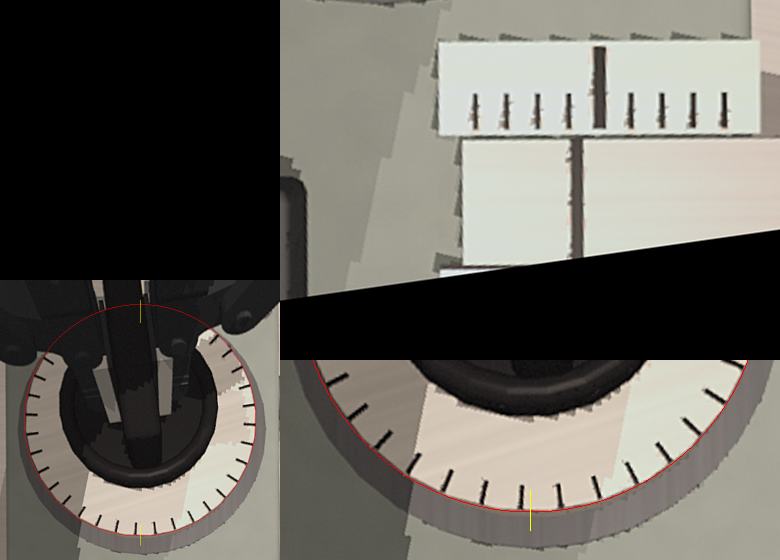

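Emit:
{"name": "drive_tool", "arguments": {"deltas": [[[0,0.02,0.085,0,0,0.01,1],[0,0.04,0.085,0,0,0.04,1],[0,0.04,0.085,0,0,0.07,1],[0,0.04,0.085,0,0,0.1,1],[0,0.04,0.085,0,0,0.13,1],[0,0.04,0.085,0,0,0.16,1],[0,0.04,0.085,0,0,0.19,1],[0,0.04,0.085,0,0,0.22,1],[0,0.04,0.085,0,0,0.24,1],[0,0.04,0.085,0,0,0.25,1]]]}}

```text
time_s: 14.55
ee_pos: [0.6341, 0.044, 0.1173]
eef_rot: [-0.137, 3.134, -0.006]
force: [-5.1, 0.6, 15.9]
grip_width: 0.156
```

```bash
python3 st.py w9
```

```text
14.55 [0.63415 0.04397 0.11727] -3.0541 [-5.1  0.6 15.9] [-0.07  1.13  0.15] 0.15620936333205515
```

View pics/w9_c.png

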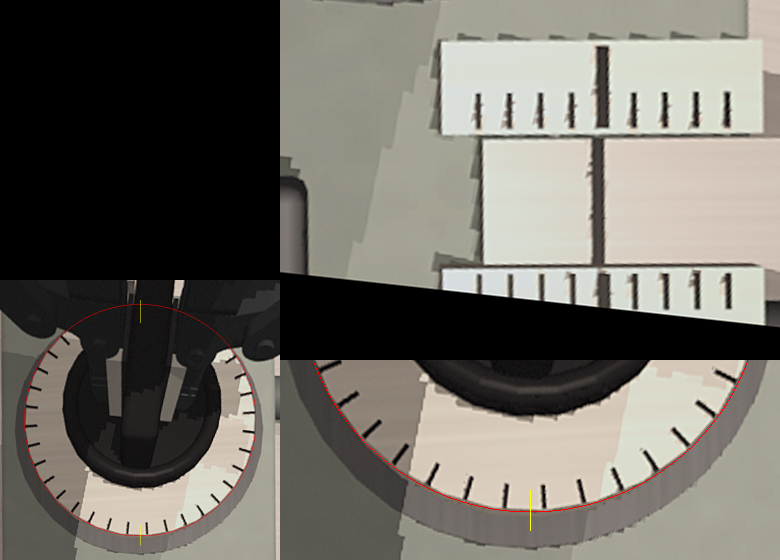

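Emit:
{"name": "drive_tool", "arguments": {"deltas": [[[0,0.03,0.085,0,0,0.01,1],[0,0.03,0.085,0,0,0.02,1],[0,0.03,0.085,0,0,0.03,1],[0,0.03,0.085,0,0,0.04,1],[0,0.03,0.085,0,0,0.045,1],[0,0.03,0.085,0,0,0.045,1],[0,0.03,0.085,0,0,0.045,1],[0,0.03,0.085,0,0,0.045,1],[0,0.03,0.085,0,0,0.045,1],[0,0.03,0.085,0,0,0.045,1]]]}}

```text
time_s: 15.6
ee_pos: [0.6341, 0.0441, 0.1173]
eef_rot: [-0.066, 3.135, -0.007]
force: [-4.1, -0.6, 15.7]
grip_width: 0.152
```

```bash
python3 st.py w10
python3 - <<'E'
from h import *
# tick-phase fit: sample ring darkness vs angle, fit centre too
s=None
def ring(fn,u,k=36):
    s=pickle.load(open(f"pics/{fn}.pkl","rb")); c=wcam(s); im=cv2.cvtColor(cv2.imread(f"pics/{fn}.png"),cv2.COLOR_BGR2GRAY).astype(np.float32)
    best=[]
    pts=[]
    for i in range(36):
        a0=np.linspace(0,2*np.pi,2880,endpoint=False)
        break
    val=np.zeros(2880)
    for rr in np.linspace(.0535,.0565,7):
        uv=np.float32([proj(c,U(u,.055+rr*np.cos(a),rr*np.sin(a),.072)) for a in a0])
        val+=cv2.remap(im,uv[None,:,0].copy(),uv[None,:,1].copy(),cv2.INTER_CUBIC,borderValue=0)[0]/7
    return a0,val
for fn in ["w1","w9","w10"]:
    u=[.5802,.0335,.197]
    a,v=ring(fn,u)
    loc=cv2.blur(v.reshape(1,-1),(71,1))[0]; d=loc-v
    from scipy.signal import find_peaks
    p,_=find_peaks(d,height=20,distance=50)
    p=[i for i in p if loc[i]>110]
    # subpixel centroid
    an=[]
    for i in p:
        j=np.arange(i-16,i+17)%2880; w=np.clip(d[j],0,None); an.append(a[i]+np.sum(w*np.arange(-16,17))/w.sum()*a[1])
    an=np.array(an); step=np.pi/18
    ph=(an+step/2)%step-step/2
    z=np.angle(np.exp(1j*an*36).mean())/36
    dev=(an-z+step/2)%step-step/2
    A=np.column_stack([np.ones_like(an),np.cos(an),np.sin(an)]); sol,*_=np.linalg.lstsq(A,dev,rcond=None)
    print(fn,len(an),"theta mod 10deg:",z+sol[0],"cos/sin(mm)",sol[1:]*55,"resid",np.std(dev-A@sol))
    print(np.degrees(an[:]).round(1))
E
```

```text
15.6 [0.63413 0.04406 0.11728] -3.0995 [-4.1 -0.6 15.7] [-0.1   1.18  0.16] 0.15221139162990513
w1 29 theta mod 10deg: 0.023425613448155913 cos/sin(mm) [ 0.10846511 -0.20477369] resid 0.0008411660615279125
[  1.5  11.4  21.4  31.4  41.3  51.3 120.9 131.1 141.1 151.2 161.2 171.2
 181.2 191.3 201.3 211.4 221.5 231.4 241.5 251.5 261.5 271.6 281.5 291.6
 301.5 311.5 321.5 331.5 351.4]
w9 27 theta mod 10deg: 0.06067881024695791 cos/sin(mm) [ 0.00599868 -0.4087795 ] resid 0.00047195351527715666
[ 43.2  53.2  63.1  73.1  83.1  93.  103.  113.  123.1 133.1 143.2 153.3
 163.4 173.4 183.5 193.6 203.7 213.7 223.8 233.8 243.8 253.9 263.9 273.9
 283.9 293.9 303.7]
w10 27 theta mod 10deg: 0.013653297155807388 cos/sin(mm) [ 0.02904883 -0.44778682] resid 0.00037639427256978266
[ 40.5  50.5  60.4  70.4  80.3  90.3 100.3 110.3 120.4 130.4 140.5 150.6
 160.6 170.7 180.8 190.9 200.9 211.  221.1 231.1 241.2 251.2 261.3 271.2
 281.2 291.2 301.2]
```

View pics/w10_c.png

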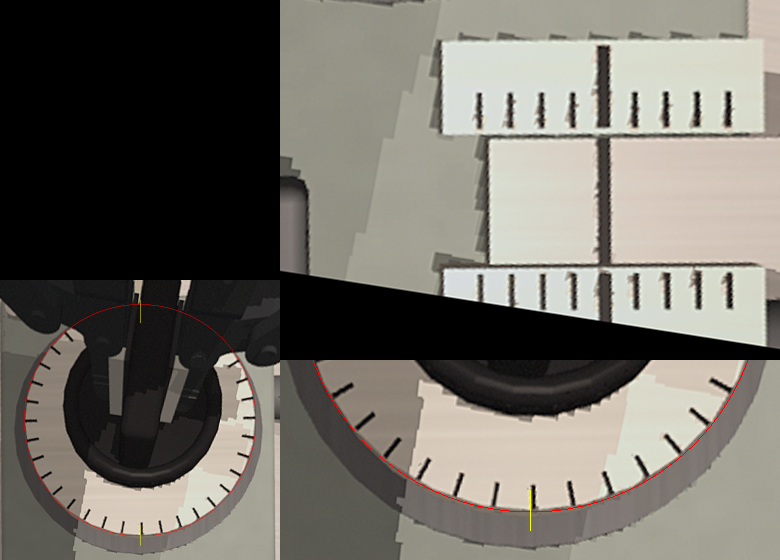

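Run:
```python
from h import *
for yaw in (.197,.204):
  c0=U([.5802,.0335,.197],.055,0,0); u=[c0[0]-.055*np.cos(yaw),c0[1]-.055*np.sin(yaw),yaw]
  for fn in ["w1","w10"]:
    rect(fn,u,.060,-.09,-.01,-.08,.02,.0002,"tmp")
    g=cv2.imread("pics/tmp.png",0).astype(float)
    def cen(r0,r1,c0,c1):
        xs=[];ys=[]
        for r in range(r0,r1):
            p=g[r,c0:c1]; w=np.clip(np.median(p)-25-p,0,None)
            if w.sum()>50: xs.append(c0+(w*np.arange(c1-c0)).sum()/w.sum());ys.append(r)
        k=np.polyfit(ys,xs,1); return round(np.polyval(k,(r0+r1)/2),2),(r0+r1)/2,round(k[0],4),len(xs)
    print(yaw,fn,"upper",cen(55,88,305,340),"lower",cen(275,305 if fn=="w10" else 345,308,340),"guide",cen(150,255,355,390) if fn=="w1" else cen(150,255,308,340))
rect("w1",[.5802,.0335,.204],.06,.105,.135,-.02,.02,.0001,"w1_i")
```

```text
0.197 w1 upper (np.float64(319.41), 71.5, np.float64(-0.0052), 33) lower (np.float64(320.6), 310.0, np.float64(0.004), 70) guide (np.float64(371.95), 202.5, np.float64(0.0028), 105)
0.197 w10 upper (np.float64(323.04), 71.5, np.float64(-0.0105), 33) lower (np.float64(324.55), 290.0, np.float64(0.0167), 30) guide (np.float64(323.88), 202.5, np.float64(0.0057), 105)
0.204 w1 upper (np.float64(316.65), 71.5, np.float64(-0.0112), 33) lower (np.float64(316.14), 310.0, np.float64(-0.0023), 70) guide (np.float64(368.24), 202.5, np.float64(-0.0043), 105)
0.204 w10 upper (np.float64(320.26), 71.5, np.float64(-0.0207), 33) lower (np.float64(320.23), 290.0, np.float64(0.0056), 30) guide (np.float64(320.18), 202.5, np.float64(-0.0012), 105)
```

View pics/w1_i.png

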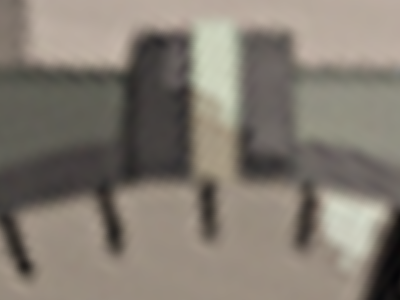

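Guide line and ruler line coincide to about 0.1 mm, and the dial mark is about 0.007 rad short of the index. Next I let the bar rise without turning it.

Emit:
{"name": "drive_tool", "arguments": {"deltas": [[[0,0,0.02,0,0,0,1],[0,0,-0.1,0,0,0,1],[0,0,-0.2,0,0,0,1],[0,0,-0.3,0,0,0,1],[0,0,-0.4,0,0,0,1],[0,0,-0.5,0,0,0,1],[0,0,-0.5,0,0,0,1],[0,0,-0.5,0,0,0,1],[0,0,-0.5,0,0,0,1],[0,0,-0.5,0,0,0,1]]]}}

```text
time_s: 16.65
ee_pos: [0.634, 0.0441, 0.1222]
eef_rot: [-0.066, 3.136, -0.007]
force: [-1.5, -0.9, 3.5]
grip_width: 0.15
```

```bash
python3 st.py w11
```

```text
16.65 [0.63405 0.04405 0.1222 ] -3.0995 [-1.5 -0.9  3.5] [0.01 0.45 0.01] 0.14972633040304098
```

Emit:
{"name": "drive_tool", "arguments": {"deltas": [[[0,0,-0.04,0,0,0,1],[0,0,-0.08,0,0,0,1],[0,0,-0.08,0,0,0,1],[0,0,-0.08,0,0,0,0.6],[0,0,-0.08,0,0,0,0.2],[0,0,-0.08,0,0,0,-0.3],[0,0,-0.08,0,0,0,-1],[0,0,-0.08,0,0,0,-1],[0,0,-0.08,0,0,0,-1],[0,0,-0.08,0,0,0,-1]]]}}

```text
time_s: 17.7
ee_pos: [0.6341, 0.0441, 0.123]
eef_rot: [-0.066, 3.136, -0.007]
force: [0.4, -0.1, 0.1]
grip_width: 1.002
```

Emit:
{"name": "drive_tool", "arguments": {"deltas": [[[0,0,-0.5,0,0,0,-1],[0,0,-2,0,0,0,-1],[0,0,-5,0,0,0,-1],[0,0,-8,0,0,0,-1],[0,0,-11,0,0,0,-1],[0,0,-14,0,0,0,-1],[0,0,-16,0,0,0,-1],[0,0,-17.5,0,0,0,-1],[0,0,-17.5,0,0,0,-1],[0,0,-17.5,0,0,0,-1]]]}}

```text
time_s: 18.7
ee_pos: [0.6332, 0.0448, 0.2977]
eef_rot: [-0.066, 3.136, -0.007]
force: [0.1, 0.2, -1.2]
grip_width: 1.003
```

```bash
python3 st.py w12; python3 rr.py w12 "[.5802,.0335,.203]"
```

```text
18.7 [0.63315 0.04479 0.29767] -3.0996 [ 0.1  0.2 -1.2] [-0.02  0.02  0.02] 1.0030192698664173
```

View pics/w12.png

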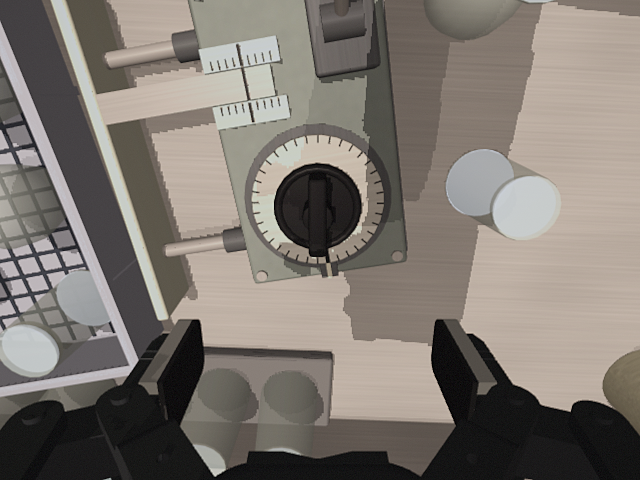

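View pics/w12_d.png

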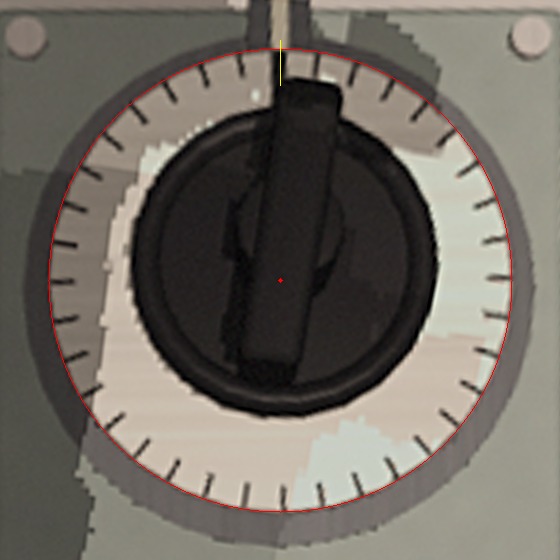

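View pics/w12_r.png

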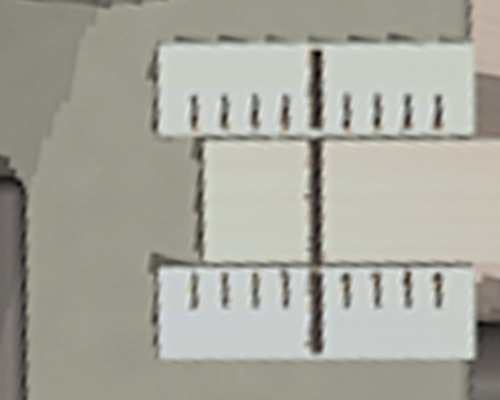

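The picture after release shows the dial's long mark at the index (280,60 rectified) and the guide line at the ruler line (both about col 316). Next is the lever; I'll check clearances first.

```bash
python3 - <<'E'
from h import *; from cell import r
u=[.5798,.0331,.203]
c0=U([.5802,.0335,.197],.055,0,0);u=[c0[0]-.055*np.cos(.203),c0[1]-.055*np.sin(.203),.203];print(u)
print("stem",toU(u,back(TOP,(281,273),.153)),"stem scene",toU(u,back(SC,(380,195),.153)),"tumA top",toU(u,back(TOP,(261,202),.105)),"tumB",toU(u,back(TOP,(405,290),.105)))
s=r.state()
for x,y,z in [(-.165,.04,.297),(-.165,.04,.163),(-.066,.04,.163)]:
    P=U(u,x,y,z);print(P,delta(s,P,.203-np.pi))
E
python3 - <<'E'
from h import *
snap("top","t2");snap("scene","s2")
E
python3 -c "
import cv2
a=cv2.imread('pics/s2.png')[150:360,180:430];cv2.imwrite('pics/s2z.png',cv2.resize(a,None,fx=2.8,fy=2.8))"
```

```text
[np.float64(0.5802655607808211), np.float64(0.03317657851444513), 0.203]
stem [-0.09446413  0.14820102] stem scene [-0.09224129  0.15219653] tumA top [0.07503275 0.1635647 ] tumB [-0.1856208  -0.11272424]
[0.4105893 0.0390898 0.297    ] (array([22.24,  0.36, -0.08]), array([-0.005,  0.004, -0.161]))
[0.4105893 0.0390898 0.163    ] (array([22.29,  0.42, 13.32]), array([-0.005,  0.004, -0.161]))
[0.50755645 0.05904906 0.163     ] (array([12.52,  2.01, 13.36]), array([-0.005,  0.004, -0.161]))
```

View pics/s2z.png

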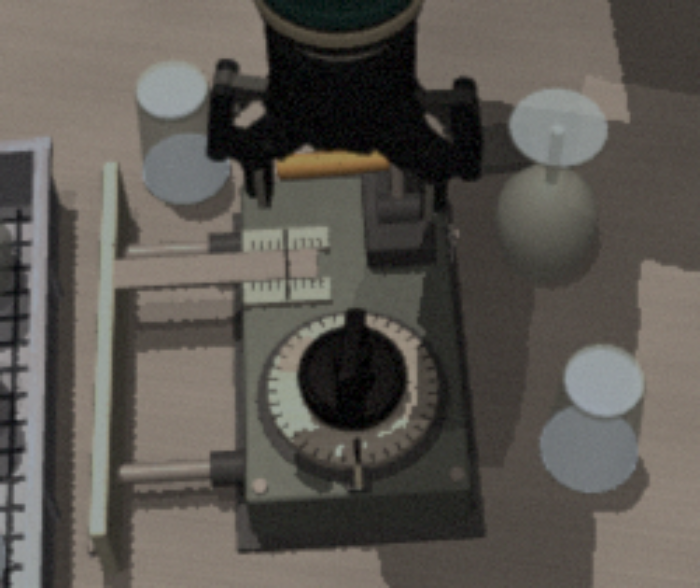

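The scene picture shows the dial's long mark facing the index block and the guide line at the ruler's long line. The stem glass at (558,130) is clear of the lever path.

Emit:
{"name": "drive_tool", "arguments": {"deltas": [[[1,0.1,-0.1,0,0,-0.02,1],[4,0.1,-0.1,0,0,-0.04,1],[7,0.2,-0.1,0,0,-0.07,1],[10,0.2,-0.1,0,0,-0.1,1],[13,0.3,-0.1,0,0,-0.12,1],[16,0.3,-0.1,0,0,-0.14,1],[19,0.4,-0.1,0,0,-0.16,1],[21.5,0.4,-0.1,-0.005,0.004,-0.16,1],[22.2,0.4,-0.1,-0.005,0.004,-0.16,1],[22.2,0.4,-0.1,-0.005,0.004,-0.16,1]]]}}

```text
time_s: 19.85
ee_pos: [0.4104, 0.0395, 0.2972]
eef_rot: [0.316, -3.125, -0.0]
force: [0.2, -0.0, 0.8]
grip_width: 0.0
```

```bash
cat > q.py <<'E'
from h import *; from cell import r
import sys
u=[0.58027,0.03318,.203]
s=r.state();print(s['time_s'],toU(u,s['ee_pos']),s['ee_pos'][2],psi(s)-.203+np.pi,s['force'],s['qpos'].round(2),s['grip_width'])
for a in sys.argv[1:]:
    x,y,z=eval(a);print(delta(s,U(u,x,y,z),.203-np.pi))
E
python3 -c "
from h import *
snap('wrist','w13')"; python3 q.py "(-.165,.039,.163)" "(-.066,.039,.163)"
```

```text
19.9 [-0.16426678  0.04020041] 0.297136244484327 -0.0011474693291009253 [0.8047961  0.04657345 0.44157997] [-0.1   0.06 -0.19  1.32  0.   -0.3 ] -0.0017514267179004662
(array([ 0.07, -0.12, 13.41]), array([ 0.   , -0.   , -0.001]))
(array([-9.83, -0.11, 13.41]), array([ 0.   , -0.   , -0.001]))
```

View pics/w13.png

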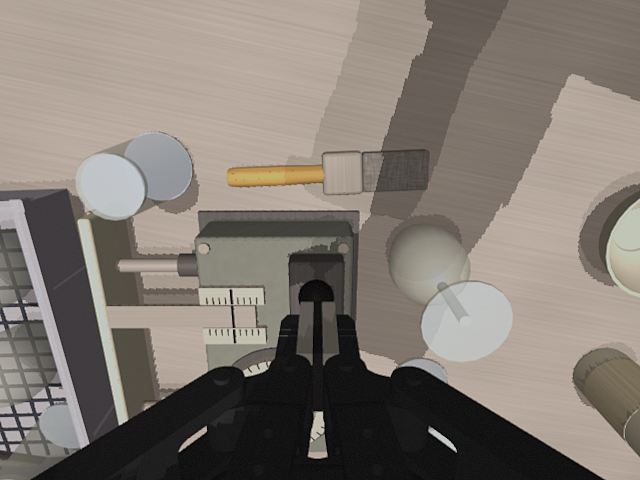

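```bash
python3 -c "
from h import *
s=pickle.load(open('pics/w13.pkl','rb'));u=[0.58027,0.03318,.203]
print(toU(u,back(wcam(s),(317,293),.152)))"
```

```text
[-0.11817614  0.04078422]
```

Emit:
{"name": "drive_tool", "arguments": {"deltas": [[[0.2,-0.1,1,0,0,0,1],[0.2,-0.1,3.5,0,0,0,1],[0.2,-0.1,6,0,0,0,1],[0.2,-0.1,8.5,0,0,0,1],[0.2,-0.1,11,0,0,0,1],[0.2,-0.1,12.7,0,0,0,1],[0.2,-0.1,13.4,0,0,0,1],[0.2,-0.1,13.4,0,0,0,1],[0.2,-0.1,13.4,0,0,0,1],[0.2,-0.1,13.4,0,0,0,1]]]}}

```text
time_s: 20.9
ee_pos: [0.41, 0.038, 0.1638]
eef_rot: [-0.316, 3.125, -0.0]
force: [-0.1, -0.3, 0.1]
grip_width: 0.001
```

```bash
python3 q.py "(-.066,.039,.163)"
```

```text
20.9 [-0.16575195  0.03906149] 0.1637862617305613 -0.0011983868378804274 [-0.0950081  -0.31082105  0.05123621] [-0.11  0.13 -0.49  0.95  0.   -0.31] 0.0012821055003084264
(array([-9.98,  0.01,  0.09]), array([-0.   ,  0.001, -0.001]))
```

Emit:
{"name": "drive_tool", "arguments": {"deltas": [[[-0.8,0.1,0,0,0,0,1],[-1.6,0.1,0,0,0,0,1],[-2.4,0.1,0,0,0,0,1],[-3.2,0.1,0,0,0,0,1],[-4,0.1,0,0,0,0,1],[-4.8,0.1,0,0,0,0,1],[-5.6,0.1,0,0,0,0,1],[-6.4,0.1,0,0,0,0,1],[-7.2,0.1,0,0,0,0,1],[-7.8,0.1,0,0,0,0,1]]]}}

```text
time_s: 21.9
ee_pos: [0.487, 0.0548, 0.1638]
eef_rot: [-0.316, 3.125, 0.0]
force: [0.5, -1.3, 0.2]
grip_width: -0.003
```

```bash
python3 -c "
from h import *
snap('wrist','w14')"; python3 q.py "(-.066,.039,.163)"
```

```text
21.95 [-0.08634566  0.03986626] 0.16379187492692324 -0.0011669152442461694 [ 0.94237478 -0.74277093 -1.37432897] [-0.05  0.25 -0.32  0.99  0.   -0.26] 0.0012110401447440091
(array([-2.03, -0.08,  0.08]), array([-0.   ,  0.002, -0.001]))
```

View pics/w14.png

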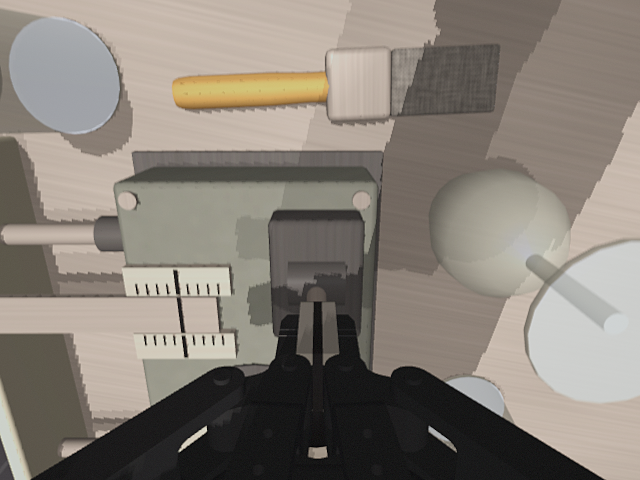

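The lever now leans ahead of the fingers, its rod visible at (317,295). I'll continue the push.

Emit:
{"name": "drive_tool", "arguments": {"deltas": [[[-0.4,0,0,0,0,0,1],[-0.8,0,0,0,0,0,1],[-1.1,0,0,0,0,0,1],[-1.4,0,0,0,0,0,1],[-1.6,0,0,0,0,0,1],[-1.8,0,0,0,0,0,1],[-1.9,0,0,0,0,0,1],[-2,0,0,0,0,0,1],[-2,0,0,0,0,0,1],[-2,0,0,0,0,0,1]]]}}

```text
time_s: 22.95
ee_pos: [0.5073, 0.0588, 0.1639]
eef_rot: [-0.316, 3.124, 0.0]
force: [-0.6, 0.4, 0.7]
grip_width: 0.001
```

```bash
python3 q.py "(-.060,.039,.163)"
```

```text
22.95 [-0.06629542  0.03984781] 0.16387702989248226 -0.0011338059193048977 [-0.55111258  0.40173758  0.66865762] [-0.04  0.29 -0.28  1.01  0.   -0.25] 0.0010511781197903973
(array([-0.63, -0.08,  0.09]), array([-0.   ,  0.002, -0.001]))
```

Emit:
{"name": "drive_tool", "arguments": {"deltas": [[[-0.05,0,0,0,0,0,1],[-0.1,0,0,0,0,0,1],[-0.15,0,0,0,0,0,1],[-0.2,0,0,0,0,0,1],[-0.25,0,0,0,0,0,1],[-0.3,0,0,0,0,0,1],[-0.3,0,0,0,0,0,1],[-0.3,0,0,0,0,0,1],[-0.3,0,0,0,0,0,1],[-0.3,0,0,0,0,0,1]]]}}

```text
time_s: 23.95
ee_pos: [0.5095, 0.0593, 0.1637]
eef_rot: [-0.316, 3.125, -0.0]
force: [-6.8, -1.7, 2.2]
grip_width: 0.001
```

```bash
python3 q.py; python3 -c "
from h import *
import cv2
snap('scene','s3')
a=cv2.imread('pics/s3.png')[150:360,180:430];cv2.imwrite('pics/s3z.png',cv2.resize(a,None,fx=2.8,fy=2.8))"
```

```text
23.95 [-0.06403885  0.03988154] 0.16372282140188096 -0.0012202493492439181 [-6.8249852  -1.74452329  2.1911028 ] [-0.04  0.29 -0.27  1.01 -0.   -0.24] 0.0010021487538833846
```

View pics/s3z.png

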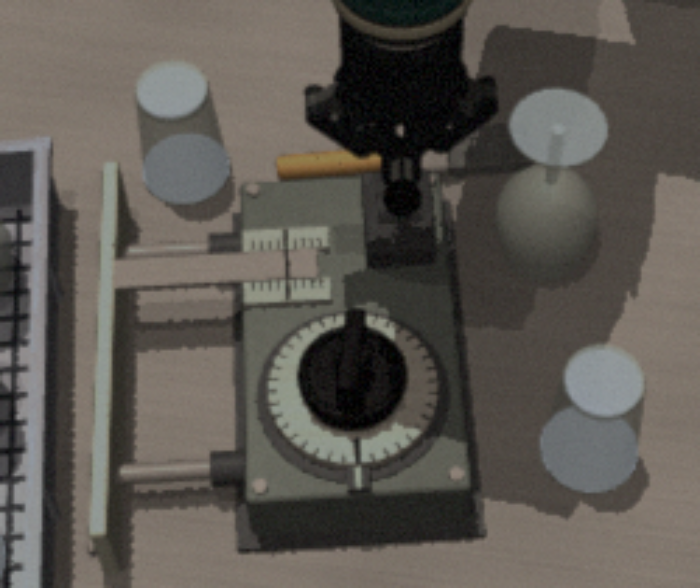

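Reaction force is 7 N with the ball at the expected end position, so the lever is against its stop. Retreating.

Emit:
{"name": "drive_tool", "arguments": {"deltas": [[[-0.05,0,0,0,0,0,1],[0.5,0,0,0,0,0,1],[2,0,0,0,0,0,1],[4,0,0,0,0,0,1],[6,0,-1,0,0,0,1],[8,0,-4,0,0,0,1],[9,0,-8,0,0,0,1],[9,0,-12,0,0,0,1],[9,0,-14,0,0,0,1],[9,0,-14,0,0,0,1]]]}}

```text
time_s: 25.0
ee_pos: [0.4223, 0.0412, 0.3063]
eef_rot: [-0.316, 3.12, -0.002]
force: [0.3, -0.4, -0.9]
grip_width: -0.004
```

```bash
python3 q.py; python3 -c "
from h import *
import cv2
snap('scene','s4');snap('top','t4');snap('wrist','w15')
a=cv2.imread('pics/s4.png')[150:360,180:430];a=cv2.resize(a,(380,320),interpolation=cv2.INTER_CUBIC)
b=cv2.imread('pics/t4.png')[150:300,270:440];b=cv2.resize(b,(380,320),interpolation=cv2.INTER_CUBIC)
cv2.imwrite('pics/c4.png',np.hstack([a,b]))"; python3 rr.py w15 "[0.58027,0.03318,.203]"
```

```text
25.0 [-0.15310302  0.03971593] 0.3062868850842638 -0.0012527401973110308 [ 0.25830126 -0.39411137 -0.87686428] [-0.1   0.07 -0.15  1.34  0.   -0.3 ] -0.0036030900898308417
```

View pics/c4.png

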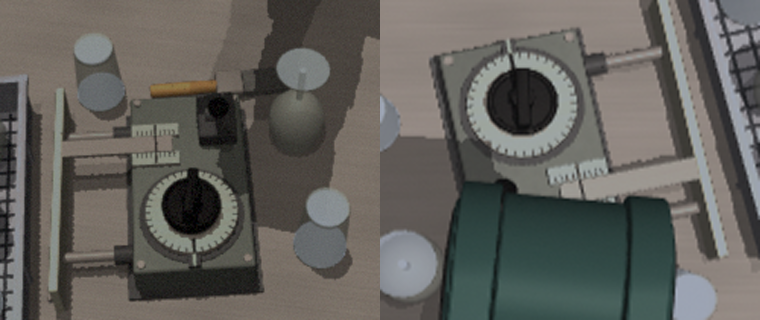

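View pics/w15.png

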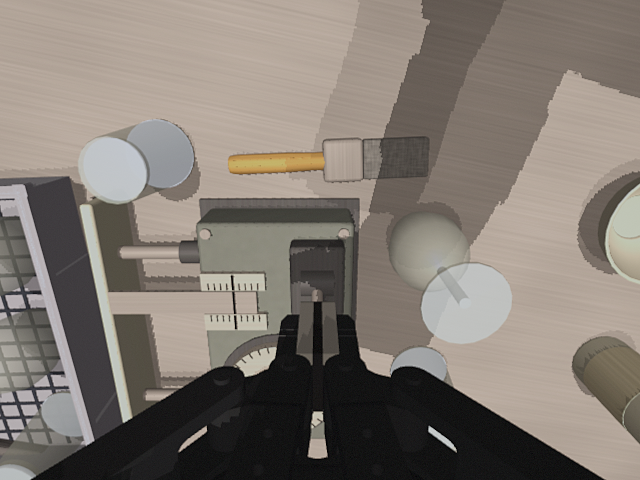

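```bash
python3 -c "
from h import *
u=[0.58027,0.03318,.203]
a=cv2.imread('pics/s4.png')[200:245,300:350];cv2.imwrite('pics/b.png',cv2.resize(a,None,fx=8,fy=8))
for P in [(-.0416,.04,.1522),(-.05,.04,.156)]: print(proj(SC,U(u,*P)))
g=a.max(2);m=(g<38).astype('u1');n,l,st,c=cv2.connectedComponentsWithStats(m);print([(st[i],c[i]+[300,200]) for i in range(1,n) if st[i][4]>30])"
```

```text
[323.78997707 219.85975411]
[323.48607348 215.04173659]
[(array([  9,  11,  27,  34, 619], dtype=int32), array([324.12924071, 227.34733441]))]
```

View pics/b.png

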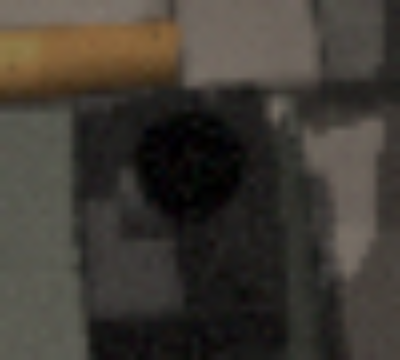

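Ball seen at (323.9, 220.6); fully over predicts (323.8, 219.9). The lever is fully over, so I'm handing in.

```bash
python3 -c "
from cell import workorder
print(workorder.hand_in())"
```

```text
the job is handed in; nothing more can be done
None
```

The guide is reset and locked, and the job is handed in after about 25 s of robot time, with the arm clear of everything.

- **Backing off:** I gripped the bar and pressed until it bit. I then turned it counter-clockwise until the guide line stood about 4.4 mm out past the long ruler line. The readings taken between turns while it turned were 14.7 to 17.3 N, inside the 13 to 20 N band.
- **Bringing in:** I turned it clockwise until the lines met, let the wheel rise with the fingers still closed, then opened them.
- **Lock lever:** I pushed the ball over until it stopped with about 7 N of reaction.

**Last checks:**
- **Guide and dial:** With the fingers off the bar, the guide line and the ruler line coincided to about 0.1 mm. The dial's long mark stood at the index. Measured from the dial lines just before I released the bar, it was within about 0.01 rad.
- **Lever:** The ball was within 1 pixel of where it should be when fully over.
- **Other things:** The glasses, brush and bottle looked unmoved in the pictures.

**Small disagreements:**
- The hand's turn and the dial's seen turn differed by 0.008 rad, so I went by the pictures.
- My first estimate of the unit's heading was 0.006 rad off and I corrected it from the ruler lines.

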